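# Set and lock the swivel of the knife-grinding rest

## Task

On the round swivel base, push the lever round by pressing against one side of its upright handle, without gripping it, until the ring's pointer points at the tall thin pin standing on the scale (not at the low wide disc). With the pointer set, press the lock knob in the middle of the ring fully down, leaving the pointer on the pin. Do not knock or move the loose things standing about.

Things in the scene. Friction and masses are not known exactly. Their poses are not given: they have to be found in the camera images.
- swivel: Fixed swivel base, bolted down: a dark steel round flange, 240 mm in diameter and 25 mm high, with a scale of white ticks on its top. Origin at the centre of its underside (on the bench), on the ring's axis; z up, x towards the middle of the scale. A steel ring 110 mm in diameter, its top 50 mm above the bench, turns on it.
- ring (a joint): Turn of the ring (with its pointer and lever) about the swivel's vertical axis, rad: 0 when the pointer lies along the swivel's +x, growing counter-clockwise seen from above, limits -1.1 and 1.1. Stiff (friction about 0.3 N m, or 3 N at the handle); it stays where it is left.
- pointer (a point): Tip of the ring's tapering bare-metal pointer, 71 mm from the axis, 40 mm above the bench; moves with the ring. Its x axis points outwards along the pointer, z up. The pointer does not touch the pin or the disc when it passes.
- handle (a point): Centre of the black upright handle at the end of the lever, opposite the pointer, 105 mm from the axis. The handle is a block 20 mm wide along the direction of travel and 22 mm radially, reaching from 40 to 95 mm above the bench; this point is 67 mm up. The lever's arm, 12 mm wide and 10 mm thick, runs from it to the ring 43 mm above the bench. Same axes as the pointer point (x from the handle to the axis); its two sides to push against face +y and -y.
- lock (a joint): Travel of the lock knob, m: 0 raised, 0.012 fully down. It moves straight down, has no spring, takes about 5 N and stays where it is left.
- lock_top (a point): Centre of the top of the lock knob, a black round mushroom knob 36 mm in diameter on the ring's axis; top 78 mm above the bench when raised, 66 mm when fully down.
- pin_mid (a point): Centre of the tall thin marker: an upright plain steel pin, 12 mm in diameter and 40 mm tall, fixed on the flange 83 to 108 mm from the axis, to one side of the scale's middle or the other. This is the mark to point at.
- disc_mid (a point): Centre of the low wide marker: a plain steel disc, 20 mm in diameter and 8 mm high, fixed on the flange on the other side of the scale. Not the mark.
- sleeve: Loose steel sleeve, 24 mm in diameter, 28 mm tall, standing on the flange at its +y side. Origin under its centre. To be left alone.
- whetstone: Loose grey whetstone lying beside the swivel, 150 x 50 x 25 mm. Origin under its centre. To be left alone.
- oil: Loose amber oil bottle, 48 mm in diameter, 110 mm tall, beside the swivel. Origin under its centre. To be left alone.
- jar: Loose glass jar with a steel lid, 52 mm in diameter, 60 mm tall, beside the swivel. Origin under its centre. To be left alone.
- wheel: Loose pale mauve grinding wheel lying flat, 110 mm in diameter, 20 mm thick. Origin under its centre. To be left alone.
- driver: Loose screwdriver lying on the bench. To be left alone.
- scales: Loose dark wooden handle block, 110 x 35 x 30 mm. Origin under its centre. To be left alone.
Not all that is in view belongs to the job. There is more than one size of the swivel; the one meant has the size given above.

How it is judged:
By the outcome, as a careful person would: the job done as asked, in the order asked, and still so for the second after the job is handed in, with the robot touching nothing.
It also fails if it takes over 45 s, if anything falls off the work surface, if the arm or the gripper's body presses on something with over 40 N, if the wrist force passes 120 N, or if a joint passes its speed limit or range.

## Robot

A 7-joint arm with a two-finger parallel gripper is mounted at the origin on the work surface. World frame = base frame: x ahead of the robot, y to its left, z up, the work surface at z = 0. Lengths are in m, angles in rad, forces in N, time in s.
With the tool pointing down it reaches from about 0.35 to 0.9 m from the base axis. Payload 8.1 kg.
Tool frame: the origin (TCP) lies at the very end of the fingers, on their centre line; the grasp point (between the pads) lies 19 mm behind it; z points along the fingers, y is the line along which they close (so a half turn about z gives the same grasp; the last joint's range is limited). The gripper opens to 92 mm and grips with 3 to 60 N. Pads are 19 mm wide; open, the fingers measure 130 mm over their backs; the gripper's body (75 mm by 190 mm) begins 47 mm behind the grasp point.
Start: joints at [-1.345, 0.434, 0.025, 1.573, -0.012, 1.134, -0.075], TCP at [0.202, 0.592, 0.227] pointing down, gripper open.
Joint ranges: [-2.62, 2.62], [-0.44, 2.09], [-1.27, 1.32], [0.08, 2.57], [-1.32, 4.46], [0.12, 2], [-2.74, 2.74]. Speed limits (rad/s): [2.22, 2.22, 3.01, 3.01, 3.14, 3.14, 3.14].

## Interface

Orientations are given as a rotation vector (axis times angle).
In Python, from cell import arm gives the robot as it stands.
- The arm moves only by the tool drive_tool, never from a script. Its argument "targets" is a list of rows, each a list of 7 numbers: the turn, a rotation vector about the world's x, y, z in units of 5 degrees (1.0 is 5 degrees), then the shift along the world's x, y, z in units of 40 mm (1.0 is 40 mm), then the opening, from 0 (shut) to 1 (fully open). In form: [[wx, wy, wz, dx, dy, dz, fingers], ...]. A call has 1 to 5 rows; each row is the pose to reach, as a shift and turn from the pose commanded when the call began; what a row does not reach only later rows make up. A row lasts 1/10 s, in which the tool goes at most 50 mm and 8.59 degrees, less where a joint would pass 70% of its speed; a pose out of reach is approached as far as the arm can. A call with a gripper value outside its range is refused whole. The fingers move at their own pace and stop on an object; "force" is the grip in N (left out, the last holds). Time passes only in rows, so rows that repeat a pose let the fingers close. It gives the time, the measured TCP pose, the force, the opening and the grip force at its end, in the units of the state.
- arm.observe(): the state, without advancing time (a new reading comes with each control period).
- arm.get_image(name): name is "side" or "top"; returns a dict with "pixels" (480x640x3 uint8, red, green, blue), "intrinsics" (3x3 intrinsics, pixels), "k1" (the pictures are not rectified: a ray, as slopes to the right and down, at radius r is drawn at 1 + k1 r^2 times it, then the intrinsics apply), "rvec" (rotation vector, rad) and "tvec" (3), from world to camera coordinates, as OpenCV has them. Camera axes: x right, y down, z forward; pixel columns grow to the right and rows downward; lengths in m; the calibration is good to about 2 mm. A picture is of the moment at which its call begins. There is no depth.
- arm.sign_off(): hands the job in; it is judged then, once.
The state is a dict: "clock": time; "joints": joint angles; "dq": joint speeds; "joint_efforts": joint torques, N m; "position": TCP position; "ee_rot": TCP orientation; "force": force on the tool from outside, world axes, zero at the start; "ft_torque": the same for the moment, N m; "width": opening from 0.0 (shut) to 1.0 (fully open); "gripper_force": force on a finger pad.
Only numpy, scipy, OpenCV 4.12 (cv2) and the standard library are available. Lean on these libraries where they do the work, as an engineer would, in place of code of your own. Each camera call takes 0.05 s, during which the arm holds its last target. There are 200 camera calls.

## Working session

There is one attempt and no reset: what is moved stays moved. The work goes in short steps, Python scripts to look and compute and a tool call to move; the robot and the scene stay as the last step left them, time stands still between calls to the robot, and variables do not carry over. Pictures are saved under pics/ and viewed, at most 10 in all, crops included, and the job is handed in when it is done.

Besides the shell and the picture viewer there is one more tool, called after "Request:" by a JSON object that holds its "method" and its "body". drive_tool: Moves the arm, as the interface text tells. Its arguments: {"type":"object","properties":{"targets":{"type":"array"},"force":{"type":"number"}},"required":["targets"]}

```bash
mkdir -p pics; cat > h.py <<'E'
from cell import arm
import cv2, numpy as np
def grab(n,f):
    d=arm.get_image(n); cv2.imwrite('pics/'+f+'.png',d['pixels'][:,:,::-1]); np.save('pics/'+f+'.npy',d,allow_pickle=True); return d
def load(f): return np.load('pics/'+f+'.npy',allow_pickle=True).item()
def w2p(d,P):
    R=cv2.Rodrigues(np.array(d['rvec'],float))[0]; c=np.atleast_2d(P)@R.T+np.array(d['tvec']).ravel()
    s=c[:,:2]/c[:,2:]; s=s*(1+d['k1']*(s**2).sum(1,keepdims=True)); K=np.array(d['intrinsics'])
    return s*[K[0,0],K[1,1]]+[K[0,2],K[1,2]]
def p2w(d,px,z):
    K=np.array(d['intrinsics']); R=cv2.Rodrigues(np.array(d['rvec'],float))[0]; t=np.array(d['tvec']).ravel()
    u=cv2.undistortPoints(np.array(px,float).reshape(-1,1,2),K,np.array([d['k1'],0,0,0.])).reshape(-1,2)
    r=np.c_[u,np.ones(len(u))]@R; o=-R.T@t
    return o+r*((z-o[2])/r[:,2])[:,None]
E
python3 - <<'E'
from h import *
for n in('top','side'):
    d=grab(n,n+'0'); R=cv2.Rodrigues(np.array(d['rvec'],float))[0]; print(n,(-R.T@np.array(d['tvec']).ravel()).round(3),R[2].round(2))
print(arm.observe())
E
```

```text
top [ 0.282 -0.012  1.097] [ 0.16  0.01 -0.99]
side [ 0.6   -0.966  1.267] [-0.09  0.62 -0.78]
{'clock': 0.1, 'joints': array([-1.3445911 ,  0.43515791,  0.02500676,  1.57398633, -0.01162217,
        1.13398581, -0.07506359]), 'dq': array([-5.87715020e-04, -2.13841113e-03, -2.34127036e-04,  8.43509301e-04,
       -7.17159814e-04,  1.97712426e-03,  7.04911840e-06]), 'joint_efforts': array([ 2.25436655e-03, -6.69117951e+01,  9.87518951e-01, -3.15145111e+01,
       -6.04443136e-02,  3.73873953e-02,  1.69401517e-05]), 'position': array([0.20173735, 0.59107734, 0.22602861]), 'ee_rot': array([-5.14256820e-01, -3.09910696e+00,  2.17985029e-03]), 'force': array([-0.60222402, -0.38185376,  0.1916804 ]), 'ft_torque': array([ 0.03590114, -0.01861758,  0.00842825]), 'gripper_force': 0.0, 'width': 0.997070614894331}
```

View pics/top0.png

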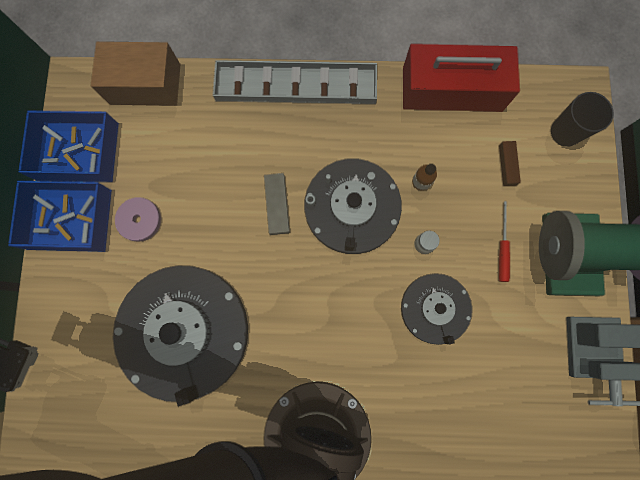

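View pics/side0.png

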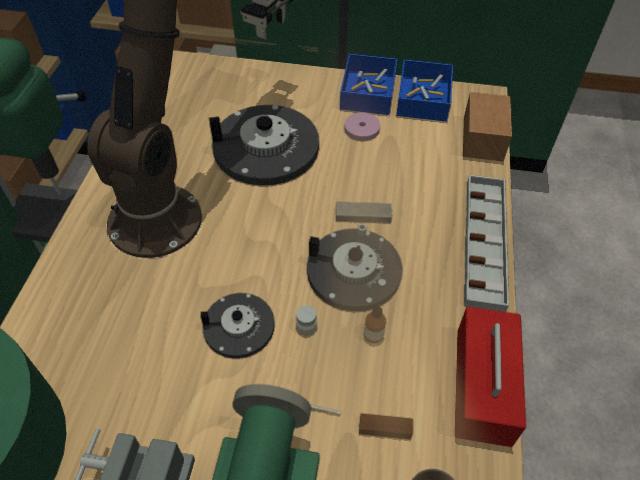

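Top picture: three swivels could be meant: (353,205), the large one at (180,333) and the small one at (436,309). Whetstone, bottle, jar and sleeve stand around (353,205). I'll check the sizes and look at a crop.

```bash
python3 - <<'E'
from h import *
d=load('top0'); s=load('side0')
for l,r in(((305,205),(401,205)),((114,333),(248,333)),((401,309),(472,309))):
    a=p2w(d,[l,r],.025); print(a[:,:2].round(3),np.linalg.norm(a[0]-a[1]).round(3))
A=cv2.resize(d['pixels'][145:265,290:450],None,fx=4.9,fy=4.9,interpolation=3)
B=cv2.resize(s['pixels'][220:320,295:415],None,fx=5,fy=5,interpolation=3)
cv2.imwrite('pics/ca.png',A[:,:,::-1]);cv2.imwrite('pics/cb.png',B[:,:,::-1])
E
```

```text
[[ 0.544  0.044]
 [ 0.549 -0.191]] 0.235
[[0.223 0.487]
 [0.232 0.168]] 0.318
[[ 0.298 -0.19 ]
 [ 0.302 -0.358]] 0.168
```

View pics/ca.png

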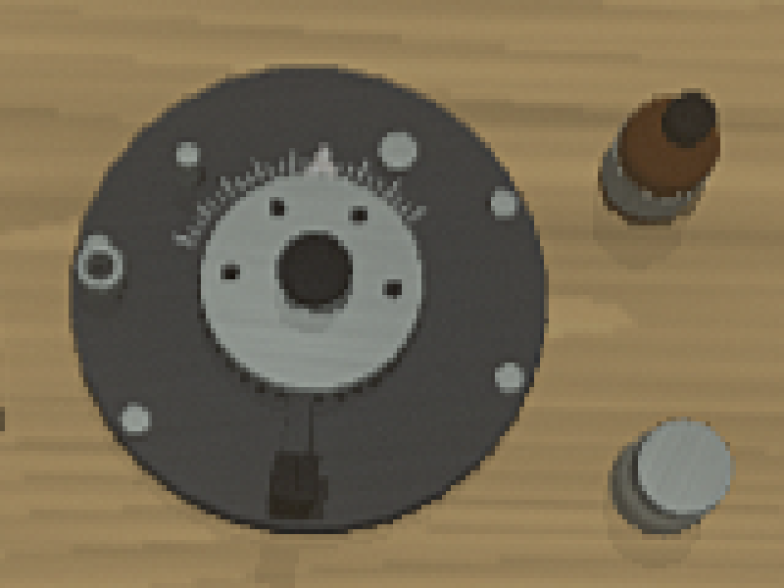

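View pics/cb.png

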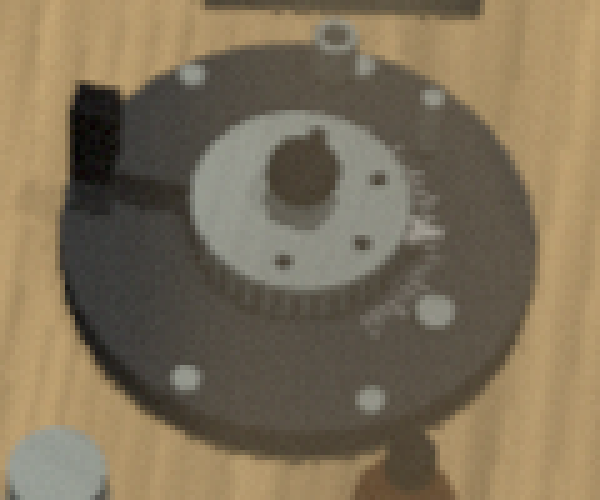

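Top crop: the 240 mm swivel is (353,205). The disc is at crop (398,150). The mark at (188,153) is the pin, since in the side crop it is a tall post with its top at (433,98). The pointer is at (322,155), the handle at (297,470) and the sleeve at (100,265).

```bash
cat >> h.py <<'E'
from scipy.optimize import least_squares
def tri(a,pa,b,pb):
    return least_squares(lambda P:np.r_[(w2p(a,P)-pa).ravel(),(w2p(b,P)-pb).ravel()],[.55,-.07,.05])
def cT(x,y): return np.array([290+(x+.5)/4.9-.5,145+(y+.5)/4.9-.5])
def cS(x,y): return np.array([295+(x+.5)/5-.5,220+(y+.5)/5-.5])
E
python3 - <<'E'
from h import *
d=load('top0'); s=load('side0')
for n,a,b in(('pin',(188,153),(433,97)),('disc',(398,150),(435,311)),('knob',(316,269),(303,168)),('ptr',(322,146),(440,233)),('handle',(297,482),(97,92)),('bNL',(135,420),(192,75)),('bNR',(510,378),(185,378)),('bFR',(505,203),(372,400)),('bFL',(97,241),(366,65)),('sleeve',(100,266),(335,36))):
    r=tri(d,cT(*a),s,cS(*b)); print(n,r.x.round(4),r.fun.round(2))
# flange fit from bolts (z=.025) in each camera
for n,D,f,pts in(('top',d,cT,[(135,420),(510,378),(505,203),(97,241)]),('side',s,cS,[(192,75),(185,378),(372,400),(366,65)])):
    P=p2w(D,[f(*p) for p in pts],.028)[:,:2]; q=least_squares(lambda v:np.hypot(*(P-v[:2]).T)-v[2],[.55,-.07,.1]); print(n,q.x.round(4),q.fun.round(4),P.round(4).tolist())
# flange edge, top view
g=cv2.cvtColor(d['pixels'],cv2.COLOR_RGB2GRAY).astype(float)
C=np.array([.548,-.072]);E=[]
for t in np.linspace(0,2*np.pi,120,endpoint=False):
    rr=np.arange(.108,.132,.0005); pp=w2p(d,np.c_[C[0]+rr*np.cos(t),C[1]+rr*np.sin(t),rr*0+.025]).astype(np.float32)
    v=cv2.remap(g.astype(np.float32),pp[None,:,0].copy(),pp[None,:,1].copy(),1)[0]; i=np.argmax(np.diff(v)); E.append(C+(rr[i]+.00025)*np.array([np.cos(t),np.sin(t)]))
E=np.array(E);q=least_squares(lambda v:np.hypot(*(E-v[:2]).T)-v[2],[.55,-.07,.1],loss='soft_l1',f_scale=.001);print('edge',q.x.round(4))
print(w2p(d,[[.55,-.072,.09]]))
E
```

```text
pin [ 0.6063 -0.0107  0.0635] [ 0.12  0.35  0.37 -0.13]
disc [ 0.6209 -0.1161  0.03  ] [ 0.11  0.33  0.33 -0.1 ]
knob [ 0.5477 -0.073   0.0728] [ 0.05  0.16  0.17 -0.05]
ptr [ 0.6185 -0.0772  0.0411] [ 0.12  0.35  0.35 -0.12]
handle [ 0.4421 -0.0637  0.0974] [-0.19 -0.57 -0.63  0.14]
bNL [0.481  0.0126 0.025 ] [ 0.06  0.17  0.19 -0.05]
bNR [ 0.5062 -0.1728  0.0263] [ 0.09  0.27  0.27 -0.06]
bFR [ 0.596  -0.1701  0.0266] [ 0.05  0.16  0.15 -0.04]
bFL [0.5705 0.0337 0.027 ] [ 0.19  0.55  0.59 -0.19]
sleeve [0.5524 0.0312 0.0498] [ 0.1   0.28  0.31 -0.1 ]
top [ 0.5487 -0.0721  0.1087] [-0.0001  0.0001 -0.0001  0.0001] [[0.4809, 0.0127], [0.5065, -0.1723], [0.596, -0.1698], [0.5716, 0.0342]]
side [ 0.5482 -0.0743  0.1081] [-0.0003  0.0003 -0.0003  0.0002] [[0.4809, 0.01], [0.5057, -0.1741], [0.5957, -0.1712], [0.5691, 0.032]]
edge [ 0.5466 -0.0718  0.1199]
[[354.17295035 196.80549083]]
```

Centre is about (0.548,-0.073), the pin bears about 46.7° and the pointer about -4.2°. The ring must turn about 51° CCW, so I push the handle's +y face towards -y. First I approach with the fingers shut.

Request:
{"method": "drive_tool", "body": {"targets": [[0,0,0.6,0.45,-1.1,0,0],[0,0,1.2,0.9,-2.2,0,0],[0,0,1.8,1.35,-3.3,0,0],[0,0,2.4,1.8,-4.4,0,0],[0,0,2.9,2.25,-5.5,0,0]], "force": 20}}

```text
clock: 0.6
position: [0.2922, 0.3695, 0.2265]
ee_rot: [-0.116, -3.139, 0.0]
force: [1.0, -0.5, -1.1]
width: 0.616
gripper_force: 0.0
```

Request:
{"method": "drive_tool", "body": {"targets": [[0,0,0,0.45,-1.1,0,0],[0,0,0,0.9,-2.2,0,0],[0,0,0,1.35,-3.3,-0.2,0],[0,0,0,1.8,-4.4,-0.4,0],[0,0,0,2.25,-5.5,-0.6,0]]}}

```text
clock: 1.1
position: [0.3821, 0.1496, 0.2026]
ee_rot: [0.119, 3.139, 0.001]
force: [0.8, 0.6, -0.2]
width: 0.177
gripper_force: 0.0
```

```bash
python3 - <<'E'
from h import *
o=arm.observe(); R=cv2.Rodrigues(o['ee_rot'])[0]
print(o['clock'],o['position'].round(4),np.degrees(np.arctan2(R[1,1],R[0,1])).round(1),R[:,2].round(3),o['width'],o['joints'].round(2),o['force'].round(1))
E
```

```text
1.1 [0.3821 0.1496 0.2026] 85.7 [ 0.  0. -1.] 0.17747592769134987 [-0.7   0.1   0.22  2.11 -0.03  0.93  1.03] [ 0.8  0.6 -0.2]
```

Request:
{"method": "drive_tool", "body": {"targets": [[0,0,0,0.4,-1.0,0,0],[0,0,0,0.8,-2.0,-0.5,0],[0,0,0,1.2,-3.0,-1.0,0],[0,0,0,1.5,-4.0,-1.4,0],[0,0,0,1.5,-4.1,-1.9,0]]}}

```text
clock: 1.6
position: [0.4432, -0.0176, 0.1265]
ee_rot: [0.129, 3.137, -0.003]
force: [-0.4, 1.1, 0.8]
width: 0.003
gripper_force: 0.0
```

Request:
{"method": "drive_tool", "body": {"targets": [[0,0,0,0,0,-0.7,0],[0,0,0,0,0,-1.3,0],[0,0,0,0,0,-1.65,0],[0,0,0,0,-0.1,-1.65,0]]}}

```text
clock: 2.0
position: [0.4403, -0.0164, 0.0591]
ee_rot: [-0.118, -3.136, 0.001]
force: [0.0, 0.2, -0.3]
width: 0.002
gripper_force: 0.0
```

```bash
python3 - <<'E'
from h import *
s=grab('side','s1');t=grab('top','t1');o=arm.observe();print(o['position'],o['force'])
A=np.hstack([cv2.resize(t['pixels'][145:265,290:410],(480,480),interpolation=3),cv2.resize(s['pixels'][200:320,290:370],(320,480),interpolation=3)])
cv2.imwrite('pics/c1.png',A[:,:,::-1])
E
```

```text
[ 0.44171708 -0.01718765  0.06087671] [-0.05331076 -0.0124033   0.91036415]
```

View pics/c1.png

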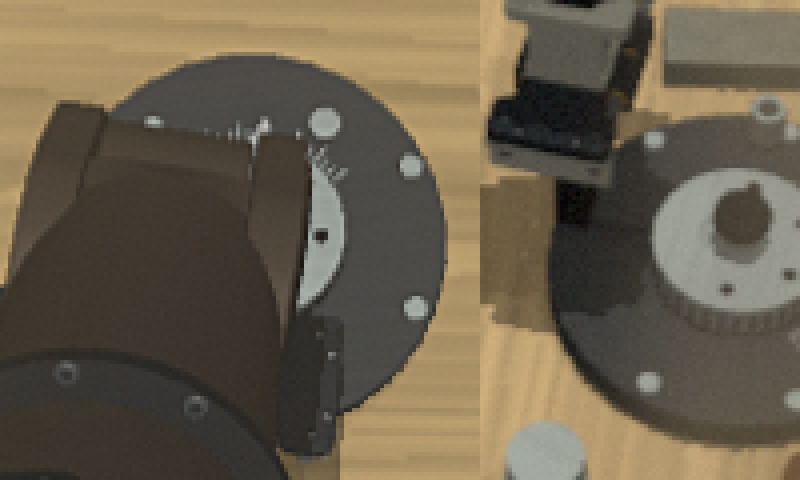

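Request:
{"method": "drive_tool", "body": {"targets": [[0,0,0,0.09,-0.49,0,0],[0,0,0.64,0.03,-0.67,0,0],[0,0,1.28,-0.015,-0.86,0,0],[0,0,1.92,-0.05,-1.05,0,0],[0,0,2.56,-0.07,-1.235,0,0]]}}

```text
clock: 2.6
position: [0.4407, -0.0652, 0.0621]
ee_rot: [-0.237, 3.129, 0.001]
force: [2.3, 5.6, -1.0]
width: 0.006
gripper_force: 2.3
```

Request:
{"method": "drive_tool", "body": {"targets": [[0,0,0.64,0,-0.19,0,0],[0,0,1.28,0,-0.38,0,0],[0,0,1.92,0.02,-0.57,0,0],[0,0,2.56,0.055,-0.76,0,0],[0,0,3.2,0.1,-0.94,0,0]]}}

```text
clock: 3.1
position: [0.444, -0.1027, 0.062]
ee_rot: [-0.67, 3.067, 0.001]
force: [0.5, 5.9, 0.3]
width: 0.004
gripper_force: 2.3
```

```bash
python3 - <<'E'
from h import *
s=grab('side','s2');t=grab('top','t2');o=arm.observe();print(o['position'],o['force'],o['joints'][6])
A=np.hstack([cv2.resize(t['pixels'][145:265,290:390],(400,480),interpolation=3),cv2.resize(s['pixels'][220:320,295:380],(400,480),interpolation=3)])
cv2.imwrite('pics/c2.png',A[:,:,::-1])
E
```

```text
[ 0.44397859 -0.10390997  0.06191082] [-0.34676154 -0.24116594  0.1272702 ] 2.230352015238722
```

View pics/c2.png

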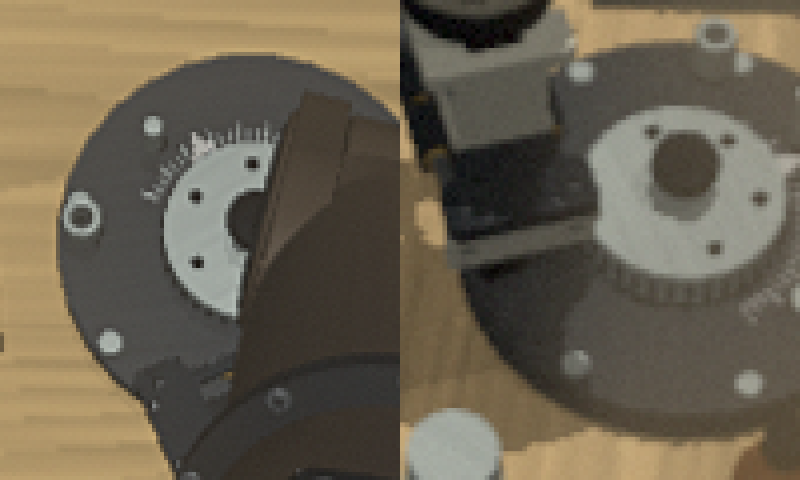

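Pointer tip in the top picture is near crop (200,140), i.e. pixel (340,180). It is still short of the pin at crop (153,126).

```bash
python3 - <<'E'
from h import *
t=load('t2');t0=load('top0')
C=np.array([.5476,-.0722])
def ang(d,p,z):
    v=p2w(d,[p],z)[0,:2]-C; return np.degrees(np.arctan2(v[1],v[0])).round(1),np.hypot(*v).round(4)
print('ptr',ang(t,(290+200/4,145+138/4),.04),'ptr0',ang(t0,cT(322,146),.04),'pin top',ang(t0,cT(188,153),.065), 'now',ang(t,(290+153/4-.5,145+126/4-.5),.065))
E
```

```text
ptr (np.float64(29.0), np.float64(0.0667)) ptr0 (np.float64(-3.8), np.float64(0.0723)) pin top (np.float64(46.3), np.float64(0.0855)) now (np.float64(46.7), np.float64(0.0856))
```

Request:
{"method": "drive_tool", "body": {"targets": [[0,0,0.5,0.06,-0.18,0,0],[0,0,1.0,0.13,-0.36,0,0],[0,0,1.5,0.19,-0.49,0,0],[0,0,1.8,0.24,-0.57,0,0],[0,0,2.0,0.26,-0.61,0,0]]}}

```text
clock: 3.7
position: [0.4537, -0.1276, 0.0612]
ee_rot: [-0.931, 3.0, 0.0]
force: [-1.2, 3.4, 2.7]
width: 0.008
gripper_force: 1.7
```

```bash
cat >> h.py <<'E'
C0=np.array([.5476,-.0722])
def polar(d,z,r0,r1,a0,a1,n):  # rectified polar patch: rows radius, cols angle (deg)
    a=np.radians(np.linspace(a0,a1,n)); r=np.linspace(r0,r1,60); A,Rr=np.meshgrid(a,r)
    p=w2p(d,np.c_[(C0[0]+Rr*np.cos(A)).ravel(),(C0[1]+Rr*np.sin(A)).ravel(),np.full(A.size,z)]).astype(np.float32).reshape(60,n,2)
    return cv2.remap(d['pixels'],p[...,0].copy(),p[...,1].copy(),cv2.INTER_CUBIC)
E
python3 - <<'E'
from h import *
s=grab('side','s3');t=grab('top','t3');o=arm.observe();print(o['position'],o['force'],o['joints'][6])
a=cv2.resize(t['pixels'][155:215,300:380],(800,600),interpolation=3)[:420]
b=cv2.resize(polar(t,.04,.05,.1,0,80,800),(800,150))
cv2.imwrite('pics/c3.png',np.vstack([a,b])[:,:,::-1])
g=polar(t,.04,.058,.070,20,60,401).astype(float).mean(2); x=np.linspace(20,60,401)
for r in(.060,.063,.066):
    row=g[int((r-.058)/.012*59)]; w=np.clip(row-130,0,None); print(r,x[row.argmax()],row.max(),(x*w).sum()/max(w.sum(),1e-9))
E
```

```text
[ 0.45362804 -0.12794073  0.06103914] [-0.48804757  0.50755629  1.91214062] 2.4190491576906834
0.06 41.6 185.66666666666666 44.382025468364546
0.063 46.900000000000006 180.66666666666666 44.24199291331778
0.066 45.0 181.66666666666666 44.36860271363962
```

View pics/c3.png

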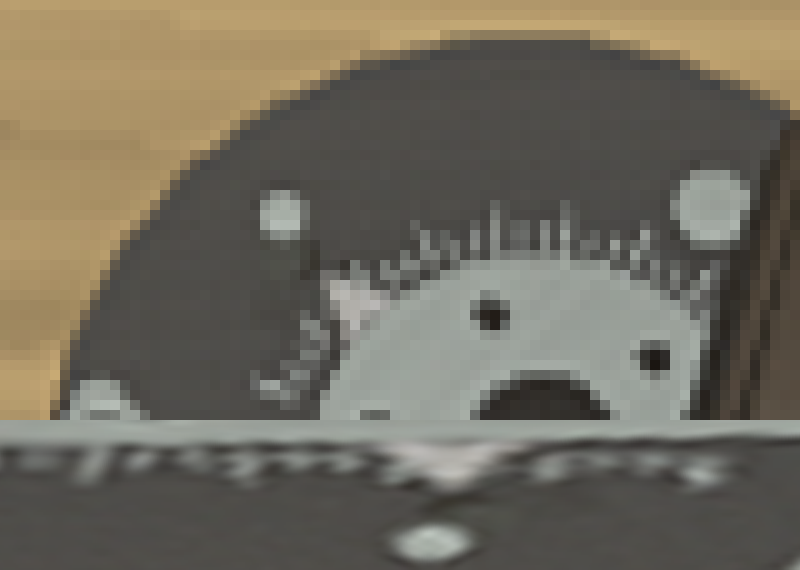

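Pointer near (335,185) px is at about 44.5°, and the pin at (327.8,176) is at about 46.5°. It is short by about 2°, so I'll refine that numerically.

```bash
cat >> h.py <<'E'
def pinang(d,z=.065):
    g=polar(d,z,.074,.097,34,60,521).astype(float).mean(2); x=np.linspace(34,60,521); w=np.clip(g-110,0,None)
    r=np.linspace(.074,.097,60); return (w.sum(0)*x).sum()/w.sum(),(w.sum(1)*r).sum()/w.sum()
def ptrang(d,z=.04,c=45,h=18):
    g=polar(d,z,.057,.072,c-h,c+h,721).astype(float); x=np.linspace(c-h,c+h,721); w=np.clip(g[...,0]-g[...,1]-6,0,None)*(g.mean(2)>120)
    return (w.sum(0)*x).sum()/w.sum(),w.sum()
E
python3 - <<'E'
from h import *
for n in('top0','t2','t3','s2','s3','side0'):
    d=load(n); c={'0':-4,'2':29,'3':45}[n[-1]]
    print(n,'pin',np.round(pinang(d),4),'ptr',np.round(ptrang(d,c=c),2))
E
```

```text
top0 pin [46.9275  0.0855] ptr [nan  0.]
t2 pin [46.8839  0.0855] ptr [nan  0.]
t3 pin [46.8964  0.0855] ptr [nan  0.]
s2 pin [48.1535  0.0904] ptr [  28.64 2033.  ]
s3 pin [48.0452  0.0904] ptr [  46.96 4568.  ]
side0 pin [48.1223  0.0904] ptr [  -6.04 1484.  ]h.py:30: RuntimeWarning: invalid value encountered in scalar divide
  return (w.sum(0)*x).sum()/w.sum(),w.sum()
```

```bash
python3 - <<'E'
from h import *
for n,c in(('top0',-4),('t2',29),('t3',45)):
    d=load(n); g=polar(d,.04,.057,.072,c-16,c+16,641).astype(float); x=np.linspace(c-16,c+16,641)
    k=g[...,0]-(g[...,1]+g[...,2])/2; print(n,np.percentile(k,[5,50,90,99]).round(1))
    for th in(2,5):
        w=np.clip(k-th,0,None)*(g.mean(2)>115); print(th,w.sum().round(),((w.sum(0)*x).sum()/w.sum()).round(2), [((w[i:i+12].sum(0)*x).sum()/max(w[i:i+12].sum(),1e-9)).round(1) for i in(0,12,24,36,48)])
s=load('s3')
import h
h.C0=np.array([.5482,-.0743])
print('side ptr',ptrang(s),'pin z.06',pinang(s,.065))
E
```

```text
top0 [-1.   2.   4.   5.5]
2 9644.0 -5.39 [np.float64(-7.9), np.float64(-6.3), np.float64(-4.6), np.float64(-2.1), np.float64(-4.1)]
5 455.0 -6.02 [np.float64(0.0), np.float64(-7.5), np.float64(-4.7), np.float64(-1.7), np.float64(0.0)]
t2 [-1.5  3.   5.   6. ]
2 23112.0 32.46 [np.float64(34.5), np.float64(32.4), np.float64(31.4), np.float64(31.7), np.float64(31.8)]
5 1605.0 34.03 [np.float64(35.3), np.float64(33.9), np.float64(31.4), np.float64(0.0), np.float64(32.0)]
t3 [-1.5  2.5  4.5  5.5]
2 17382.0 46.17 [np.float64(47.7), np.float64(45.7), np.float64(45.9), np.float64(46.3), np.float64(45.6)]
5 497.0 48.44 [np.float64(51.6), np.float64(48.1), np.float64(46.3), np.float64(46.0), np.float64(45.8)]
side ptr (np.float64(48.61937373282271), np.float64(4439.0)) pin z.06 (np.float64(48.76374724775084), np.float64(0.09036980622567556))
```

```bash
python3 - <<'E'
from h import *
from scipy.ndimage import label,center_of_mass
for n in('top0','t2','t3'):
  d=load(n)
  for C in([.5476,-.0722],):
    import h; h.C0=np.array(C); g=polar(d,.05,.030,.048,-180,180,1441).astype(float).mean(2); x=np.linspace(-180,180,1441); r=np.linspace(.03,.048,60)
    L,k=label(g<105); out=[]
    for i in range(1,k+1):
        m=L==i
        if 300<m.sum()<3500: c=center_of_mass(np.clip(115-g,0,None)*m); out.append((np.interp(c[1],range(1441),x).round(2),np.interp(c[0],range(60),r).round(4),int(m.sum())))
    print(n,out)
# tip template: bright profile of pointer per radius
d=load('t3')
for n,c in(('top0',-4),('t2',30),('t3',45)):
  d=load(n); g=polar(d,.04,.058,.074,c-12,c+12,481).astype(float).mean(2)
  for i in range(0,60,7):
    row=g[i:i+4].mean(0)
    j=np.where(row>140)[0]; print(n,round(.058+.016*(i+2)/59,4), (c-12+j[[0,-1]]*.05).round(1) if len(j) else '', (c-12+.05*row.argmax()).round(1),row.max().round())
E
```

```text
top0 [(np.float64(-93.64), np.float64(0.0398), 1382), (np.float64(84.66), np.float64(0.04), 1294), (np.float64(25.18), np.float64(0.0409), 1249), (np.float64(-33.51), np.float64(0.041), 1249)]
t2 [(np.float64(173.96), np.float64(0.0387), 3085), (np.float64(121.75), np.float64(0.0396), 863), (np.float64(2.74), np.float64(0.0411), 929), (np.float64(60.76), np.float64(0.0408), 925)]
t3 [(np.float64(135.06), np.float64(0.0396), 846), (np.float64(74.77), np.float64(0.0404), 955), (np.float64(-43.5), np.float64(0.0406), 915), (np.float64(16.16), np.float64(0.0409), 977)]
top0 0.0585 [-9.7  1.7] -0.8 149.0
top0 0.0604 [-10.3   1.2] -1.6 160.0
top0 0.0623 [-9.1 -0.5] -7.7 158.0
top0 0.0642 [-7.5 -2. ] -5.0 153.0
top0 0.0661 [-6.3 -2.6] -4.9 163.0
top0 0.068 [-6.4 -2.9] -4.9 168.0
top0 0.0699 [-6.  -3.7] -5.0 163.0
top0 0.0718  -4.9 135.0
top0 0.0737  -4.6 95.0
t2 0.0585 [24.4 39.4] 38.0 158.0
t2 0.0604 [24.2 38.9] 30.0 181.0
t2 0.0623 [23.9 36.4] 26.2 188.0
t2 0.0642 [24.4 35.8] 31.7 178.0
t2 0.0661 [28.8 40.4] 31.4 177.0
t2 0.068 [29.6 34. ] 32.4 187.0
t2 0.0699 [30.4 33.2] 31.9 182.0
t2 0.0718 [30.4 32.3] 31.4 171.0
t2 0.0737  31.2 117.0
t3 0.0585 [38.3 51.8] 41.2 175.0
t3 0.0604 [38.7 50. ] 41.7 186.0
t3 0.0623 [40.  49.2] 47.4 182.0
t3 0.0642 [40.2 48.8] 45.4 177.0
t3 0.0661 [39.8 47.9] 45.4 182.0
t3 0.068 [42.7 47.4] 45.2 189.0
t3 0.0699 [44.  46.5] 45.3 157.0
t3 0.0718  45.2 131.0
t3 0.0737  45.0 99.0
```

The ring holes and pointer give about 45.4°, against a pin bearing of about 46.9°. I'll nudge about 1.5°.

Request:
{"method": "drive_tool", "body": {"targets": [[0,0,0,0.02,-0.035,0,0],[0,0,0,0.035,-0.06,0,0],[0,0,0,0.035,-0.06,0,0]]}}

```text
clock: 4.1
position: [0.4549, -0.1303, 0.0607]
ee_rot: [0.93, -3.001, -0.0]
force: [-0.2, 3.6, 1.5]
width: 0.004
gripper_force: 1.3
```

```bash
cat >> h.py <<'E'
from scipy.ndimage import label,center_of_mass
def holes(d):
    g=polar(d,.05,.030,.048,-180,180,1441).astype(float).mean(2); x=np.linspace(-180,180,1441); L,k=label(g<105); out=[]
    for i in range(1,k+1):
        m=L==i
        if 300<m.sum()<1500: out.append(np.interp(center_of_mass(np.clip(115-g,0,None)*m)[1],range(1441),x).round(2))
    return out
def tip(d,c):
    g=polar(d,.04,.066,.072,c-10,c+10,401).astype(float).mean(2); return [(c-10+.05*g[i:i+6].mean(0).argmax()).round(2) for i in range(0,54,8)]
E
python3 - <<'E'
from h import *
t=grab('top','t4');o=arm.observe();print(o['position'],o['force'])
print(holes(t),tip(t,46),pinang(t))
s=grab('side','s4'); print(holes(s),tip(s,48))
E
```

```text
[ 0.45486267 -0.13028171  0.0607229 ] [-0.76659523  1.79422827  1.56261243]
[np.float64(136.09), np.float64(75.7), np.float64(-42.02), np.float64(17.7)] [np.float64(46.65), np.float64(46.55), np.float64(46.5), np.float64(46.45), np.float64(46.45), np.float64(46.45), np.float64(46.4)] (np.float64(46.884195415217484), np.float64(0.08547914458798699))
[np.float64(139.46), np.float64(14.87), np.float64(-44.61)] [np.float64(47.95), np.float64(47.9), np.float64(47.7), np.float64(47.45), np.float64(47.5), np.float64(47.7), np.float64(47.85)]
```

Pointer is at 46.5–46.8° and the pin at 46.9°, so it is set. I'll back off, lift and move over the knob.

Request:
{"method": "drive_tool", "body": {"targets": [[0,0,0,-0.12,0.22,0,0],[0,0,0,-0.25,0.43,0,0],[0,0,0,-0.25,0.43,0.7,0],[0,0,0,-0.25,0.43,1.4,0],[0,0,0,-0.25,0.43,1.8,0]]}}

```text
clock: 4.7
position: [0.445, -0.1126, 0.1344]
ee_rot: [-0.93, 2.999, -0.001]
force: [-0.2, -0.4, -0.8]
width: 0.005
gripper_force: 0.0
```

Request:
{"method": "drive_tool", "body": {"targets": [[0,0,0,0.6,0.25,0,0],[0,0,0,1.3,0.5,0,0],[0,0,0,2.0,0.8,0,0],[0,0,0,2.58,1.02,0,0],[0,0,0,2.58,1.02,0,0]]}}

```text
clock: 5.2
position: [0.5506, -0.0697, 0.1326]
ee_rot: [-0.935, 2.997, -0.0]
force: [-0.1, -0.1, -1.2]
width: 0.004
gripper_force: 0.0
```

Request:
{"method": "drive_tool", "body": {"targets": [[0,0,0,0,0,-0.7,0],[0,0,0,0,0,-1.2,0],[0,0,0,0,0,-1.35,0],[0,0,0,0,0,-1.45,0],[0,0,0,0,0,-1.5,0]]}}

```text
clock: 5.7
position: [0.5476, -0.0723, 0.0732]
ee_rot: [0.93, -3.0, -0.0]
force: [-2.4, -0.3, 4.6]
width: 0.01
gripper_force: 2.3
```

Request:
{"method": "drive_tool", "body": {"targets": [[0,0,0,0,0,-0.07,0],[0,0,0,0,0,-0.13,0],[0,0,0,0,0,-0.18,0],[0,0,0,0,0,-0.2,0]]}}

```text
clock: 6.1
position: [0.5484, -0.0724, 0.066]
ee_rot: [-0.93, 3.0, -0.0]
force: [-9.5, 1.2, 28.1]
width: 0.005
gripper_force: 13.9
```

The knob is on its stop, at z=0.066 with the force risen. I'll lift clear and check.

Request:
{"method": "drive_tool", "body": {"targets": [[0,0,0,0,0,0.15,0],[0,0,0,0,0,1.0,0],[0,0,0,0,0,2.2,0],[0,0,0,-0.6,0.6,3.2,0],[0,0,0,-1.6,1.4,4.0,0]]}}

```text
clock: 6.6
position: [0.4945, -0.0233, 0.2206]
ee_rot: [-0.926, 2.997, -0.003]
force: [1.7, 1.3, 0.4]
width: 0.003
gripper_force: 0.0
```

Request:
{"method": "drive_tool", "body": {"targets": [[0,0,0,-0.6,1.0,0,0],[0,0,0,-1.2,2.0,0,0],[0,0,0,-1.8,3.0,0,0],[0,0,0,-2.2,4.0,0,0],[0,0,0,-2.2,5.0,0,0]]}}

```text
clock: 7.1
position: [0.4027, 0.1786, 0.2184]
ee_rot: [-0.931, 2.999, 0.001]
force: [1.3, -0.1, -0.1]
width: 0.005
gripper_force: 0.0
```

```bash
python3 - <<'E'
from h import *
t=grab('top','t5');s=grab('side','s5');o=arm.observe();print(o['clock'],o['position'],o['force'])
print(holes(t),tip(t,46),pinang(t))
A=np.hstack([cv2.resize(t['pixels'][145:265,290:390],(400,480),interpolation=3),cv2.resize(s['pixels'][220:320,295:415],(400,333),interpolation=3)[:,:].copy().repeat(1,0) if 0 else cv2.resize(s['pixels'][200:320,300:400],(400,480),interpolation=3)])
cv2.imwrite('pics/c5.png',A[:,:,::-1])
E
```

```text
7.2 [0.40416488 0.18284671 0.21849659] [-0.77799911 -1.19054453  0.055309  ]
[np.float64(136.06), np.float64(75.65), np.float64(-42.04), np.float64(17.67)] [np.float64(46.6), np.float64(46.55), np.float64(46.5), np.float64(46.45), np.float64(46.45), np.float64(46.45), np.float64(46.4)] (np.float64(46.876327092141466), np.float64(0.08548529691616095))
```

View pics/c5.png

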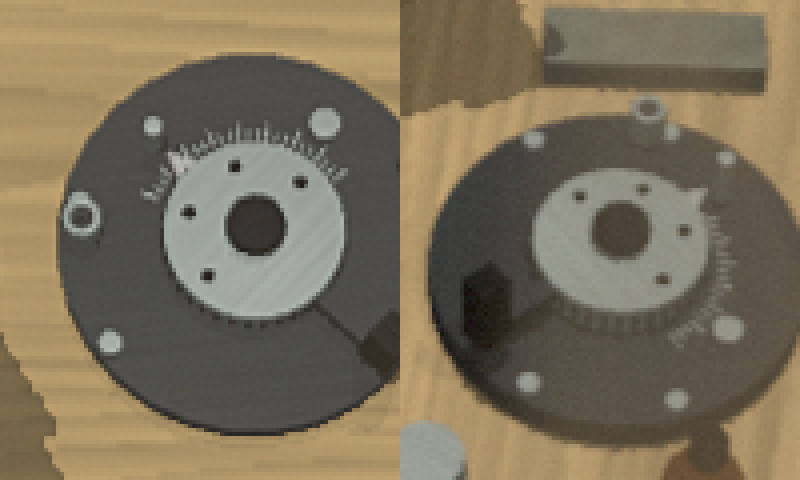

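The pointer at (178,160) aims at the pin at (153,126). The knob is down flush with the ring, and the sleeve, jar, bottle and whetstone have not moved. I'm handing in.

```bash
python3 -c "
from cell import arm
print(arm.sign_off())"
```

```text
the job is handed in; nothing more can be done
None
```

I turned the ring until its pointer was within about 0.4° of the pin by camera measurement, pressed the lock knob down to its stop, saw nothing loose around the swivel moved, and handed the job in at about 7 s; no verdict was shown.

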